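Slide the flux bottle into its spring clip and close the keeper

TASK

Put the full flux bottle away in its bench dock: push it low down so that it slides upright across the bench, never lifted or toppled and touched only on its lower third, into the spring clip until the clip has snapped round it and it rests against the sprung back pad, pressing gently. Then swing the keeper bar fully across the mouth behind it, let go, and leave the other things alone.

Things in the scene. Friction and masses are not known exactly. Their poses are not given: they have to be found in the camera images.
- flux_bottle: cream bottle, red screw cap: 48 mm in diameter up to 82 mm, then a 26 mm wide cap up to 103 mm; 0.2 to 0.37 kg, upright on the bench, origin at the centre of its underside. Pushed higher than about 40 mm above the bench it topples, above all when the clip resists. Touch it only low down (fingers' grasp point below 60 mm over the bench).
- dock: blue dock fixed to the bench; origin on the bench, on its centre line, where a seated bottle's axis stands with the clip at setting 0; +x is the direction in which the bottle is pushed in, y left, z up. No floor: the bottle slides on the bench. Rear block at x = 76 to 94 mm, 34 mm high. A spring clip opens to -x; clip and back pad are clamped at an UNKNOWN setting, 0 to 30 mm further along +x: feel for it.
- keeper (a joint): angle of the keeper, a flat steel bar 12 mm wide, 20 to 27 mm above the bench, turning about a vertical pivot at dock x = -50, y = +52 mm; 0 = closed at its stop (bar along the dock's -y, across the mouth), growing as it opens clockwise seen from above; at 1.57 it points along the dock's -x. Stays where it is left; about 0.6 N at the knob moves it.
- keeper_pivot (a point): the keeper's pivot axis, 20 mm above the bench
- keeper_knob (a point): centre of the top of the keeper's upright red knob, 12 mm in diameter, 19 mm tall above the bar, its top 46 mm above the bench, 80 mm from the pivot
- marker_a: white marker with black cap lying on the bench, 14 x 124 x 14 mm, a bystander; origin at the centre of its underside
- running_pliers: red-handled pliers lying on the bench, 56 x 144 x 14 mm, a bystander; origin at the centre of its underside
- glass_nugget2: red glass nugget lying on the bench, 22 x 22 x 9 mm, a bystander; origin at the centre of its underside
- dock_mouth (a point): point on the centre line at the clip's lips with the clip at setting 0 (dock x = -34 mm), 19 mm above the bench; it does not follow the setting. Steel jaws, 8 to 30 mm above the bench: lips 80 mm apart narrow to two brass beads 37 mm apart, 12 mm before the seated bottle's axis; each jaw yields sideways, 0.6 N/mm. Closed fingers up to 55 mm wide fit between the lips.
- dock_rear (a point): top front edge of the rear block, on the centre line (dock x = 76 mm), 34 mm above the bench. As the bottle goes in, resistance rises to some 6 to 15 N, falls as the beads pass its widest part, then rises on the black back pad (8 to 30 mm above the bench, sprung 2.5 N/mm over 3 mm, then hard); never press the pad with more than 22 N. Seated, the clip holds the bottle on the pad.
There are look-alikes about, which are no part of the job. There is more than one size of the flux_bottle; the one meant has the size given above.

How it is judged:
By the outcome, as a careful person would: the job done as asked, in the order asked, and still so for the second after the job is handed in, with the robot touching nothing.
It also fails if it takes over 72 s, if anything falls off the work surface, if the arm or the gripper's body presses on something with over 40 N, if the wrist force passes 120 N, or if a joint passes its speed limit or range.

ROBOT

A 6-joint arm with a two-finger parallel gripper is mounted at the origin on a cart in front of the work surface, level with it; the furniture and walls round the work are solid. World frame = base frame: x ahead of the robot, y to its left, z up, the work surface at z = 0. Lengths are in mm, angles in rad, forces in N, time in s.
With the tool pointing down it reaches from about 275 to 750 mm from the base axis. Payload 10.2 kg.
Tool frame: the origin (TCP) lies midway between the tips of the shut fingers; the grasp point (between the pads) lies 19 mm behind it; z points along the fingers, y is the line along which they close (so a half turn about z gives the same grasp; the last joint's range is limited). The gripper opens to 85 mm and grips with 20 to 120 N. Pads are 22 mm wide; open, the fingers measure 114 mm over their backs; the gripper's body (76 mm by 85 mm) begins 54 mm behind the grasp point. The pads swing forward as they close: fully open they stand 13 mm farther back than shut.
Start: joints at [-1.502, 0.313, 1.498, -0, 1.331, -0.223], TCP at [151.017, -502.817, 231.294] pointing down, gripper open.
Joint ranges: [-2.94, 2.94], [-0.97, 2.17], [0.19, 2.56], [-1.23, 4.37], [0.02, 3.11], [-2.88, 2.88]. Speed limits (rad/s): [2.39, 2.39, 3.01, 3.14, 3.14, 3.14].

INTERFACE

Orientations are given as a unit quaternion [w, x, y, z].
In Python, from rig import ctrl gives the robot as it stands.
- The arm moves only by the tool send_rows, never from a script. Its argument "targets" is a list of rows, each a list of 7 numbers: the closure, from -1 (fully open) to 1 (shut), so that 0 is half open, then the shift along the tool's x, y, z in m, then the turn, a rotation vector about the tool's x, y, z in rad. In form: [[claw, dx, dy, dz, ax, ay, az], ...]. A call has exactly 10 rows; each row shifts and turns the commanded pose from where the row before left it, along the tool's axes as they then stand; what a row does not reach is not made up. A row lasts 1/8 s, in which the tool goes at most 62.5 mm and 10.7 degrees, less where a joint would pass 70% of its speed; a pose out of reach is approached as far as the arm can. A call with a gripper value outside its range is refused whole. The fingers move at their own pace and stop on an object; "squeeze" is the grip in N (left out, the last holds). Time passes only in rows, so rows that do not move let the fingers close, or fill a call up. It gives the time, the measured TCP pose, the force, the opening and the grip force at its end, in the units of the state.
- ctrl.sense(): the state, without advancing time (a new reading comes with each control period).
- ctrl.capture(name): name is "scene" or "side" or "wrist"; returns a dict with "img" (480x640x3 uint8, red, green, blue), "camera_matrix" (3x3 intrinsics, pixels), "R" (3x3) and "t" (3): a world point X has camera coordinates R X + t. Camera axes: x right, y down, z forward; pixel columns grow to the right and rows downward; lengths in mm; the calibration is good to about 2 mm. A picture is of the moment at which its call begins. There is no depth.
- ctrl.finish_job(): hands the job in; it is judged then, once.
Trained networks look in a picture, given as the dict that the camera call returned (one of the last four; its "shot" number tells which), for a name from the list of things; names that differ only in an ending like _2 or _b are one class to them, and where a whole thing is asked for, a point or a joint stands for the part that bears it (a point fixed in the world has none). Each returns a list of dicts, best first, with "score" (0 to 1); they miss things now and then, are a little off and sometimes report something else, mostly with a low value. They report only what shows in the picture. A call takes as long as a camera call. They do not tell look-alikes from the thing itself.
- ctrl.boxes_of(query, picture): "extent" ([left, top, width, height] in pixels, round what is visible of it).
- ctrl.landmark_of(query, picture): "point" ([column, row] in pixels: a listed point, or the origin of a listed thing).
The state is a dict: "time_s": time; "joints": joint angles; "dq": joint speeds; "tau": joint torques, N m; "eef_pos": TCP position; "ee_rot": TCP orientation; "force": force on the tool from outside, world axes, zero at the start; "wrist_torque": the same for the moment, N m; "grip_width": opening from 0.0 (shut) to 1.0 (fully open); "grip_force": force on a finger pad.
Only numpy, scipy, OpenCV 4.12 (cv2) and the standard library are available. Lean on these libraries where they do the work, as an engineer would, in place of code of your own. Each camera call takes 0.05 s, during which the arm holds its last target. There are 200 camera calls.

## Working session

There is one attempt and no reset: what is moved stays moved. The work goes in short steps, Python scripts to look and compute and a tool call to move; the robot and the scene stay as the last step left them, time stands still between calls to the robot, and variables do not carry over. Pictures are saved under pics/ and viewed, at most 13 in all, crops included, and the job is handed in when it is done.

Besides the shell and the picture viewer there is one more tool, called after "Call:" in YAML: its name, and indented under it one key for each argument. send_rows: Moves the arm, as the interface text tells. Its arguments: {"type":"object","properties":{"targets":{"type":"array"},"squeeze":{"type":"number"}},"required":["targets"]}

```bash
mkdir -p pics; cat > h.py <<'E'
import numpy as np, cv2
from rig import ctrl
def ray(p,px):
    K=np.array(p["camera_matrix"]);R=np.array(p["R"]);t=np.array(p["t"])
    d=R.T@np.linalg.solve(K,[px[0],px[1],1.]);return -R.T@t,d
def atz(p,px,z):
    c,d=ray(p,px);return c+d*(z-c[2])/d[2]
def proj(p,X):
    q=np.array(p["camera_matrix"])@(np.array(p["R"])@np.array(X,float)+np.array(p["t"]));return q[:2]/q[2]
def save(p,n): cv2.imwrite(f"pics/{n}.png",p["img"][:,:,::-1])
E
python3 - <<'E'
from h import *
for n in("scene","side"):
    p=ctrl.capture(n);save(p,n+"0");print(n,(-np.array(p["R"]).T@np.array(p["t"])).round())
    for q,z in(("flux_bottle",0),("dock",0),("keeper_pivot",20),("keeper_knob",46),("dock_mouth",19),("dock_rear",34),("marker_a",0),("running_pliers",0),("glass_nugget2",0)):
        for r in ctrl.landmark_of(q,p)[:4]: print(q,round(r["score"],2),np.round(r["point"]),atz(p,r["point"],z).round())
    for r in ctrl.boxes_of("flux_bottle",p)[:4]: print("box",round(r["score"],2),np.round(r["extent"]))
print(ctrl.sense())
E
```

```text
scene [-57. 668. 799.]
flux_bottle 0.8 [383. 236.] [ 460. -259.    0.]
flux_bottle 0.76 [341. 234.] [ 546. -205.    0.]
flux_bottle 0.57 [314. 221.] [ 633. -211.    0.]
dock 0.91 [296. 267.] [557. -45.   0.]
keeper_pivot 0.57 [327. 263.] [496. -77.  20.]
keeper_knob 0.82 [365. 247.] [ 443. -147.   46.]
dock_rear 0.71 [268. 270.] [573.  28.  34.]
dock_rear 0.33 [326. 264.] [486. -60.  34.]
marker_a 0.57 [372. 203.] [ 556. -361.    0.]
running_pliers 0.74 [252. 358.] [462. 207.   0.]
box 0.82 [374. 210.  14.  28.]
box 0.58 [330. 197.  20.  42.]
box 0.55 [309. 196.  14.  28.]
side [  233. -1136.   555.]
flux_bottle 0.85 [395. 285.] [ 629. -221.    0.]
flux_bottle 0.83 [322. 303.] [ 461. -247.    0.]
flux_bottle 0.75 [273. 273.] [389. -91.   0.]
flux_bottle 0.72 [362. 290.] [ 555. -221.    0.]
dock 0.81 [343. 260.] [557. -73.   0.]
keeper_pivot 0.66 [317. 258.] [493. -84.  20.]
keeper_knob 0.7 [343. 259.] [ 534. -156.   46.]
keeper_knob 0.65 [307. 266.] [ 450. -166.   46.]
keeper_knob 0.46 [343. 233.] [575. -25.  46.]
dock_mouth 0.91 [344. 254.] [558. -83.  19.]
dock_rear 0.62 [342. 232.
[... 281 characters left out ...]
 44.]
{'time_s': 1.1, 'joints': array([-1.50238384e+00,  3.12938716e-01,  1.49768870e+00,  3.20729154e-05,
        1.33099760e+00, -2.23429367e-01]), 'dq': array([ 0.00011633,  0.00031892,  0.00029769, -0.00061428, -0.00069483,
        0.0003785 ]), 'tau': array([ 7.77750247e-04, -4.12163186e+01, -2.59895754e+01, -1.14704012e-04,
        5.88472903e-04,  1.48384601e-05]), 'eef_pos': array([ 151.03360794, -502.82019323,  231.27861391]), 'ee_rot': array([-1.49255329e-05,  9.89372973e-01,  1.45399862e-01,  1.67836115e-05]), 'force': array([ 0.20373476, -0.92374512,  0.0011264 ]), 'wrist_torque': array([-0.00715934,  0.00953535,  0.01068769]), 'grip_force': 0.0, 'grip_width': 1.0007293043109404}
```

```bash
python3 - <<'E'
import cv2
a=cv2.imread("pics/scene0.png")[180:330,220:440];b=cv2.imread("pics/side0.png")[200:350,240:460]
cv2.imwrite("pics/c1.png",cv2.resize(a,(792,540),interpolation=2));cv2.imwrite("pics/c2.png",cv2.resize(b,(792,540),interpolation=2))
E
```

```text
(no output)
```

View pics/c1.png

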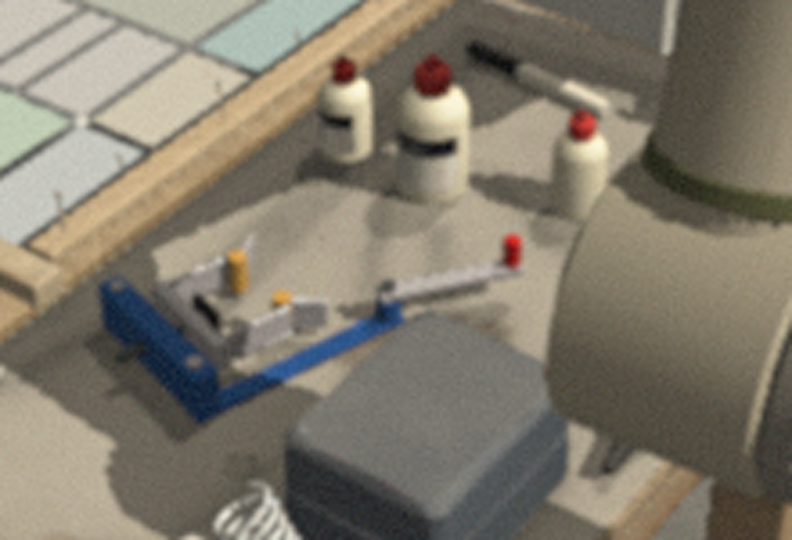

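View pics/c2.png

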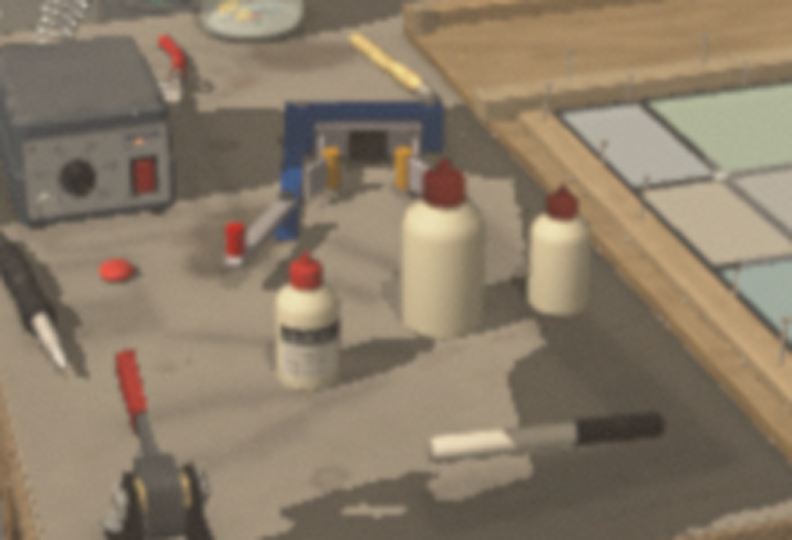

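The side crop shows three candidate bottles: left one, bright cap (side px 325,290); big one (362,270), too large; right one, dark cap (396,270). I'll compare sizes against the model and look closer.

```bash
python3 - <<'E'
from h import *
def rep(p,name,cols,base,top):
    # base row = near edge of base; fit axis pos by model of scale
    C=-np.array(p["R"]).T@np.array(p["t"])
    f=atz(p,[(cols[0]+cols[1])/2,base],0); u=(f-C);u[2]=0;u/=np.linalg.norm(u)
    for r in (24,):
        ax=f+u*r; v=np.cross(u,[0,0,1])
        L,R=proj(p,ax+v*-24+[0,0,40]),proj(p,ax+v*24+[0,0,40])
        T=proj(p,ax+[0,0,103]); print(name,ax.round(),"width px meas",round(cols[1]-cols[0],1),"exp48",round(abs(L[0]-R[0]),1),"toprow meas",round(top,1),"exp103",T[1].round(1))
p=ctrl.capture("side");k=lambda a,o:a/3.6+o
for n,c,b,t in(("L",(276,341),388,254),("Big",(402,484),335,160),("R",(529,591),315,186)):
    rep(p,n,[k(x,240) for x in c],k(b,200),k(t,200))
p=ctrl.capture("scene")
for n,c,b,t in(("L",(553,607),220,110),("Big",(397,470),203,56),("R",(317,373),165,57)):
    rep(p,n,[k(x,220) for x in c],k(b,180),k(t,180))
p=ctrl.capture("wrist");save(p,"w0")
print((-np.array(p["R"]).T@np.array(p["t"])).round(),p["R"])
E
```

```text
L [ 469. -243.    0.] width px meas 18.1 exp48 24.1 toprow meas 270.6 exp103 255.8
Big [ 560. -211.    0.] width px meas 22.8 exp48 23.1 toprow meas 244.4 exp103 243.2
R [ 635. -209.    0.] width px meas 17.2 exp48 22.8 toprow meas 251.7 exp103 238.3
L [ 465. -258.    0.] width px meas 15.0 exp48 20.4 toprow meas 210.6 exp103 199.2
Big [ 556. -216.    0.] width px meas 20.3 exp48 20.1 toprow meas 195.6 exp103 194.8
R [ 631. -215.    0.] width px meas 15.6 exp48 19.6 toprow meas 195.8 exp103 185.0
[ 219. -482.  374.] [[ 2.87620557e-01 -9.57744399e-01  2.84971075e-04]
 [-9.19221405e-01 -2.75968139e-01  2.80844432e-01]
 [-2.68898539e-01 -8.10385835e-02 -9.59753262e-01]]
```

Only the big bottle (side px 362,290; scene 341,234) matches 48×103 mm; the other two are small look-alikes. I put it at about (557,-213). The dock is at about (557,-47), pointing about 74°. Next I'll move over the area for one close look, which also checks the choice.

```bash
cat >> h.py <<'E'
from scipy.spatial.transform import Rotation as Ro
def now():
    s=ctrl.sense();q=s["ee_rot"];return np.array(s["eef_pos"]),Ro.from_quat([q[1],q[2],q[3],q[0]])
def goalR(yaw,tilt):  # tool x along yaw (deg), z down, tips lead by tilt deg
    x=np.array([np.cos(np.radians(yaw)),np.sin(np.radians(yaw)),0]);z=np.array([0,0,-1.]);y=np.cross(z,x)
    return Ro.from_matrix(np.c_[x,y,z])*Ro.from_euler("y",tilt,degrees=True)
def plan(p1,R1,n=10,start=None,claw=0.6):
    p,R=start or now();rows=[]
    for i in range(n):
        k=n-i; d=R.inv().apply((np.array(p1)-p)/k).round(0)
        a=((R.inv()*R1).as_rotvec()/k).round(3)
        rows.append([claw]+(d/1000).tolist()+a.tolist()); p=p+R.apply(d);R=R*Ro.from_rotvec(a)
    print(rows,p.round(1));return p,R
E
python3 -c "
from h import *
print(goalR(74,30).as_matrix().round(2))
plan([530,-190,235],goalR(74,0))"
```

```text
[[ 0.24  0.96  0.14]
 [ 0.83 -0.28  0.48]
 [ 0.5   0.   -0.87]]
[[0.6, 0.045, -0.019, -0.0, -0.0, -0.0, -0.1], [0.6, 0.047, -0.014, -0.0, -0.0, -0.0, -0.1], [0.6, 0.048, -0.01, -0.0, -0.0, -0.0, -0.1], [0.6, 0.049, -0.005, -0.001, -0.0, -0.0, -0.1], [0.6, 0.049, 0.0, -0.0, -0.0, -0.0, -0.1], [0.6, 0.049, 0.005, -0.001, -0.0, -0.0, -0.1], [0.6, 0.048, 0.01, -0.0, -0.0, -0.0, -0.1], [0.6, 0.047, 0.015, -0.001, 0.0, -0.0, -0.1], [0.6, 0.045, 0.019, -0.0, 0.0, -0.0, -0.1], [0.6, 0.044, 0.024, -0.001, 0.0, -0.0, -0.1]] [ 530.3 -189.8  235.3]
```

Call:
send_rows:
  targets:
    - [0.58,0.045,-0.019,0,0,0,-0.1]
    - [0.58,0.047,-0.014,0,0,0,-0.1]
    - [0.58,0.048,-0.01,0,0,0,-0.1]
    - [0.58,0.049,-0.005,0,0,0,-0.1]
    - [0.58,0.049,0,0,0,0,-0.1]
    - [0.58,0.049,0.005,0,0,0,-0.1]
    - [0.58,0.048,0.01,0,0,0,-0.1]
    - [0.58,0.047,0.015,0,0,0,-0.1]
    - [0.58,0.045,0.019,0,0,0,-0.1]
    - [0.58,0.044,0.024,0,0,0,-0.1]

```text
time_s: 2.5
eef_pos: [531.5, -188.6, 231.4]
ee_rot: [0.0, 0.798, 0.603, 0.0]
force: [0.2, -1.2, -0.6]
grip_width: 0.21
grip_force: 0.0
```

```bash
python3 - <<'E'
from h import *
print(now()[0].round(1),ctrl.sense()["grip_width"])
p=ctrl.capture("wrist");save(p,"w1")
print((-np.array(p["R"]).T@np.array(p["t"])).round())
for q,z in(("flux_bottle",0),("dock",0),("keeper_pivot",20),("keeper_knob",46),("dock_mouth",19),("dock_rear",34)):
    for r in ctrl.landmark_of(q,p)[:3]: print(q,round(r["score"],2),np.round(r["point"]),atz(p,r["point"],z).round())
E
```

```text
[ 531.5 -188.6  231.4] 0.21014588637195789
[ 550. -120.  374.]
flux_bottle 0.83 [419. 203.] [ 631. -213.    0.]
flux_bottle 0.73 [282. 274.] [ 466. -251.    0.]
flux_bottle 0.58 [350. 224.] [ 554. -215.    0.]
dock 0.43 [352. 224.] [ 557. -216.    0.]
dock 0.34 [224. 197.] [ 434. -150.    0.]
keeper_pivot 0.6 [254. 114.] [495. -83.  20.]
keeper_knob 0.6 [228. 197.] [ 451. -148.   46.]
dock_rear 0.2 [255. 113.] [498. -84.  34.]
```

View pics/w1.png

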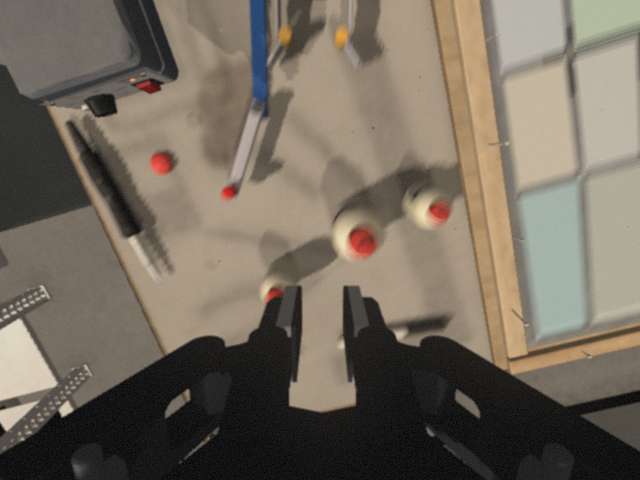

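The wrist view shows the big bottle (350,235), small bottles at (428,207) and (278,287), the keeper pivot (260,106), its knob (228,193), and the clip beads at (286,37) and (342,37). Next, the dock axis.

```bash
python3 - <<'E'
from h import *
p=ctrl.capture("wrist")
a,b=atz(p,(286,37),30),atz(p,(342,37),30);print("beads",a.round(),b.round(),((a+b)/2).round(1),np.linalg.norm(a-b).round(1))
v=b-a;print("yaw from beads",np.degrees(np.arctan2(v[1],v[0]))+90)
e=atz(p,(267,2),8),atz(p,(269,95),8);v=e[0]-e[1];print("yaw rail",np.degrees(np.arctan2(v[1],v[0])))
print("pivot",atz(p,(259,106),27).round(),"knob",atz(p,(228,193),46).round())
for n in("side","scene"):
    s=ctrl.capture(n)
    for q,z in(("dock_rear",34),("keeper_pivot",20),("keeper_knob",46)):
        for r in ctrl.landmark_of(q,s)[:2]: print(n,q,round(r["score"],2),atz(s,r["point"],z).round())
    if n=="side":
        # rear block top-front corners from crop c2
        print("rear corners top back edge", atz(s,(240+286/3.6,200+103/3.6),34).round(),atz(s,(240+444/3.6,200+103/3.6),34).round())
E
```

```text
beads [542. -34.  30.] [588. -48.  30.] [565.  -40.8  30. ] 48.4
yaw from beads 73.89700757894894
yaw rail 72.8295239459635
pivot [501. -80.  27.] knob [ 451. -146.   46.]
side dock_rear 0.81 [587.  17.  34.]
side keeper_pivot 0.89 [504. -72.  20.]
side keeper_knob 0.7 [ 449. -165.   46.]
rear corners top back edge [534.  47.  34.] [638.  13.  34.]
scene dock_rear 0.56 [582.  25.  34.]
scene keeper_pivot 0.78 [498. -85.  20.]
```

```bash
python3 -c "
from h import *
a=plan([564,-278,120],goalR(98.5,30))
a=plan([564,-278,14],goalR(98.5,30),n=8,start=a)"
```

```text
[[0.6, -0.008, 0.006, 0.011, 0.011, 0.052, -0.042], [0.6, -0.008, 0.005, 0.011, 0.011, 0.052, -0.042], [0.6, -0.009, 0.005, 0.01, 0.011, 0.051, -0.042], [0.6, -0.01, 0.005, 0.01, 0.011, 0.052, -0.042], [0.6, -0.01, 0.005, 0.009, 0.011, 0.051, -0.042], [0.6, -0.011, 0.004, 0.008, 0.011, 0.052, -0.041], [0.6, -0.012, 0.004, 0.008, 0.011, 0.051, -0.042], [0.6, -0.012, 0.003, 0.007, 0.012, 0.052, -0.041], [0.6, -0.013, 0.003, 0.006, 0.011, 0.051, -0.042], [0.6, -0.013, 0.003, 0.006, 0.012, 0.052, -0.041]] [ 564.1 -277.8  120.2]
[[0.6, -0.007, -0.0, 0.011, -0.0, -0.0, -0.0], [0.6, -0.007, -0.0, 0.012, -0.0, -0.0, -0.0], [0.6, -0.007, -0.0, 0.011, -0.0, -0.0, -0.0], [0.6, -0.006, -0.0, 0.012, -0.0, -0.0, -0.0], [0.6, -0.007, -0.0, 0.011, -0.0, -0.0, -0.0], [0.6, -0.006, -0.0, 0.012, -0.0, -0.0, -0.0], [0.6, -0.007, -0.0, 0.011, -0.0, -0.0, -0.0], [0.6, -0.006, -0.0, 0.012, -0.0, -0.0, -0.0]] [ 564.  -277.7   14. ]
```

Call:
send_rows:
  targets:
    - [0.58,-0.008,0.006,0.011,0.011,0.052,-0.042]
    - [0.58,-0.008,0.005,0.011,0.011,0.052,-0.042]
    - [0.58,-0.009,0.005,0.01,0.011,0.051,-0.042]
    - [0.58,-0.01,0.005,0.01,0.011,0.052,-0.042]
    - [0.58,-0.01,0.005,0.009,0.011,0.051,-0.042]
    - [0.58,-0.011,0.004,0.008,0.011,0.052,-0.041]
    - [0.58,-0.012,0.004,0.008,0.011,0.051,-0.042]
    - [0.58,-0.012,0.003,0.007,0.012,0.052,-0.041]
    - [0.58,-0.013,0.003,0.006,0.011,0.051,-0.042]
    - [0.58,-0.013,0.003,0.006,0.012,0.052,-0.041]

```text
time_s: 4.55
eef_pos: [564.2, -278.1, 119.8]
ee_rot: [-0.197, 0.63, 0.732, 0.169]
force: [-0.1, 0.3, 0.1]
grip_width: 0.205
grip_force: 0.0
```

Call:
send_rows:
  targets:
    - [0.58,-0.007,0,0.012,0,0,0]
    - [0.58,-0.007,0,0.012,0,0,0]
    - [0.58,-0.007,0,0.012,0,0,0]
    - [0.58,-0.007,0,0.012,0,0,0]
    - [0.58,-0.007,0,0.012,0,0,0]
    - [0.58,-0.006,0,0.011,0,0,0]
    - [0.58,-0.006,0,0.011,0,0,0]
    - [0.58,-0.005,0,0.008,0,0,0]
    - [0.58,0,0,0,0,0,0]
    - [0.58,0,0,0,0,0,0]

```text
time_s: 5.8
eef_pos: [564.4, -277.9, 16.7]
ee_rot: [-0.196, 0.631, 0.732, 0.169]
force: [0.3, 0.1, -0.5]
grip_width: 0.211
grip_force: 0.0
```

```bash
python3 - <<'E'
from h import *
print(now()[0].round(1),now()[1].as_matrix().round(2),ctrl.sense()["joints"].round(2))
p=ctrl.capture("wrist");save(p,"w2")
for r in ctrl.landmark_of("flux_bottle",p)[:3]: print(round(r["score"],2),np.round(r["point"]),atz(p,r["point"],0).round())
E
```

```text
[ 564.4 -277.9   16.7] [[-0.13  0.99 -0.07]
 [ 0.86  0.15  0.49]
 [ 0.5   0.   -0.87]] [-0.77  0.97  1.07  0.31  1.54 -1.  ]
0.92 [327. 184.] [ 557. -214.    0.]
0.92 [140. 228.] [ 465. -252.    0.]
0.75 [466. 202.] [ 630. -213.    0.]
```

View pics/w2.png

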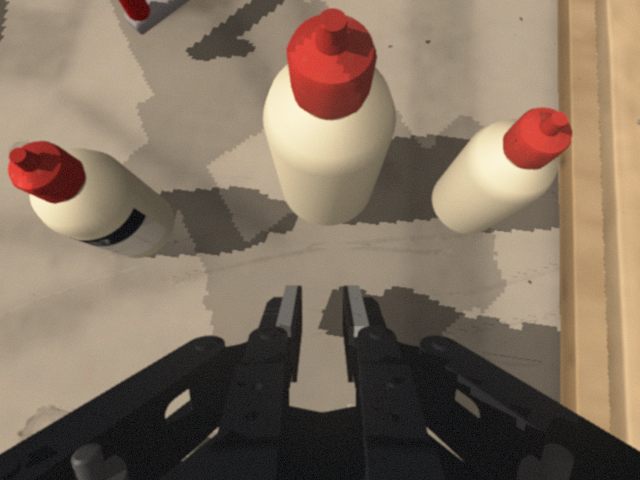

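The wrist view shows the big bottle (328,190) centred between the fingers (323); its base edge is near row 224. The small bottles are clear on both sides. Pushing diagonally now.

Call:
send_rows:
  targets:
    - [0.58,0.007,0,0.005,0,0,0]
    - [0.58,0.007,0,0.005,0,0,0]
    - [0.58,0.007,0,0.004,0,0,0]
    - [0.58,0.007,0,0.004,0,0,0]
    - [0.58,0.007,0,0.004,0,0,0]
    - [0.58,0.007,0,0.004,0,0,0]
    - [0.58,0.007,0,0.004,0,0,0]
    - [0.58,0.007,0,0.004,0,0,0]
    - [0.58,0.007,0,0.004,0,0,0]
    - [0.58,0.007,0,0.004,0,0,0]

```text
time_s: 7.15
eef_pos: [552.0, -196.4, 14.9]
ee_rot: [-0.196, 0.631, 0.732, 0.169]
force: [1.0, -2.0, -0.3]
grip_width: 0.212
grip_force: 0.8
```

```bash
python3 - <<'E'
from h import *
print(now()[0].round(1),ctrl.sense()["force"])
p=ctrl.capture("wrist");save(p,"w3")
for r in ctrl.landmark_of("flux_bottle",p)[:3]: print(round(r["score"],2),np.round(r["point"]),atz(p,r["point"],0).round())
p=ctrl.capture("side")
for r in ctrl.landmark_of("flux_bottle",p)[:3]: print(round(r["score"],2),np.round(r["point"]),atz(p,r["point"],0).round())
E
```

```text
[ 552.  -196.4   14.9] [ 0.98825261 -1.99100997 -0.26775905]
0.82 [484. 369.] [ 630. -213.    0.]
0.58 [320. 245.] [ 546. -167.    0.]
0.58 [119. 398.] [ 466. -251.    0.]
0.83 [393. 286.] [ 623. -224.    0.]
0.57 [323. 305.] [ 461. -254.    0.]
0.49 [352. 279.] [ 549. -169.    0.]
```

Call:
send_rows:
  targets:
    - [0.58,0.007,0,0.004,0,0,0]
    - [0.58,0.007,0,0.004,0,0,0]
    - [0.58,0.007,0,0.004,0,0,0]
    - [0.58,0.007,0,0.004,0,0,0]
    - [0.58,0.006,0,0.004,0,0,0]
    - [0.58,0.005,0,0.003,0,0,0]
    - [0.58,0,0,0,0,0,0]
    - [0.58,-0.008,0,-0.004,0,0,0]
    - [0.58,-0.009,0,-0.005,0,0,0]
    - [0.58,-0.009,0,-0.005,0,0,0]

```text
time_s: 8.6
eef_pos: [549.8, -182.4, 13.4]
ee_rot: [-0.196, 0.631, 0.732, 0.169]
force: [0.0, -0.5, -0.3]
grip_width: 0.212
grip_force: 0.0
```

```bash
python3 - <<'E'
from h import *
print(now()[0].round(1),ctrl.sense()["force"])
xd=np.array([np.cos(np.radians(73.3)),np.sin(np.radians(73.3))]);yd=np.array([-xd[1],xd[0]])
for n in("wrist","side","scene"):
    p=ctrl.capture(n);save(p,"a_"+n)
    for q,z in(("flux_bottle",0),("dock_rear",34),("keeper_pivot",20),("keeper_knob",46),("dock",0)):
      for r in ctrl.landmark_of(q,p)[:3]:
        X=atz(p,r["point"],z);e=X[:2]-[562.7,-48.7];print(n,q,round(r["score"],2),np.round(r["point"]),X.round(),"dock",(e@xd).round(),(e@yd).round())
E
```

```text
[ 549.8 -182.4   13.4] [ 0.04570613 -0.50778773 -0.33852338]
wrist flux_bottle 0.88 [491. 402.] [ 631. -213.    0.] dock -138.0 -112.0
wrist keeper_pivot 0.58 [247.  85.] [497. -82.  20.] dock -51.0 53.0
wrist keeper_knob 0.77 [ 76. 166.] [ 448. -146.   46.] dock -126.0 82.0
side flux_bottle 0.76 [345. 272.] [ 544. -134.    0.] dock -87.0 -7.0
side flux_bottle 0.68 [325. 305.] [ 463. -256.    0.] dock -227.0 36.0
side dock_rear 0.85 [342. 232.] [582.  12.  34.] dock 64.0 -1.0
side keeper_pivot 0.89 [314. 256.] [487. -75.  20.] dock -47.0 65.0
side keeper_pivot 0.52 [272. 276.] [ 378. -137.   20.] dock -138.0 151.0
side keeper_pivot 0.37 [342. 261.] [ 543. -116.   20.] dock -70.0 -1.0
side keeper_knob 0.7 [306. 266.] [ 448. -166.   46.] dock -145.0 76.0
side dock 0.89 [343. 260.] [560. -72.   0.] dock -23.0 -4.0
scene flux_bottle 0.82 [314. 222.] [ 629. -205.    0.] dock -131.0 -109.0
scene flux_bottle 0.78 [325. 255.] [ 530. -117.    0.] dock -75.0 12.0
scene dock_rear 0.64 [266. 267.] [585.  23.  34.] dock 75.0 -1.0
scene keeper_pivot 0.56 [328. 261.] [498. -85.  20.] dock -53.0 51.0
scene keeper_knob 0.68 [364. 248.] [ 442. -142.   46.] dock -125.0 89.0
scene dock 0.73 [294. 267.] [564. -44.   0.] dock 5.0 1.0
scene dock 0.69 [266. 267.] [612.  -7.   0.] dock 54.0 -35.0
```

View pics/a_wrist.png

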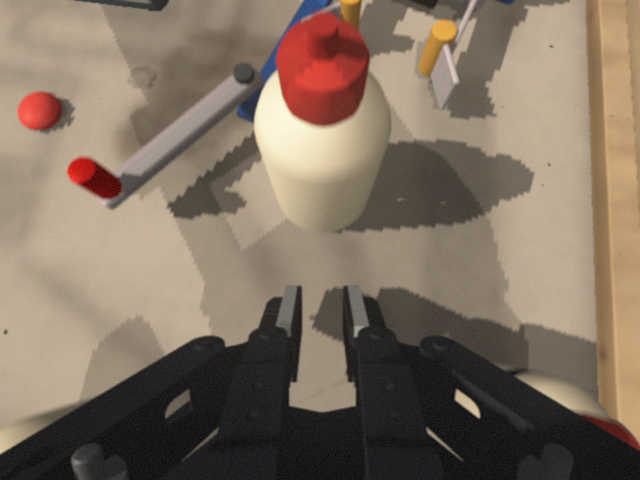

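The bottle stands upright at about (325,190), near base edge row 229. The beads are at (350,10) and (444,35), and the knob (95,175) is out of the way. Refining the bottle's offset from the dock line.

```bash
python3 - <<'E'
from h import *
p=ctrl.capture("wrist")
C=-np.array(p["R"]).T@np.array(p["t"])
im=p["img"].astype(int);cream=(im[:,:,0]>110)&(im[:,:,0]-im[:,:,2]>18)&(im[:,:,0]-im[:,:,2]<80)
f=atz(p,(325,229),0);u=f-C;u[2]=0;u/=np.linalg.norm(u);B=(f+24*u)[:2]
c=atz(p,(322,20),103)  # cap top nub
b=atz(p,(445,32),30)
xd=np.array([np.cos(np.radians(73.3)),np.sin(np.radians(73.3))]);yd=np.array([-xd[1],xd[0]])
for n,X in(("B",B),("cap",c[:2]),("Rbead",b[:2])):
    e=X-[562.7,-48.7];print(n,X.round(1),(e@xd).round(1),(e@yd).round(1))
D=np.array([541,-124.]);g=B-54*xd
a=plan([*g,15],goalR(73.3,30),n=8)
E
```

```text
B [ 542.  -119.3] -73.5 -0.5
cap [ 540.2 -120.7] -75.5 0.8
Rbead [588.9 -45.3] 10.8 -24.1
[[0.6, 0.002, -0.003, 0.001, -0.028, -0.0, 0.048], [0.6, 0.001, -0.003, 0.001, -0.027, -0.0, 0.048], [0.6, 0.001, -0.003, 0.0, -0.028, 0.0, 0.047], [0.6, 0.001, -0.003, 0.0, -0.027, -0.0, 0.048], [0.6, 0.001, -0.003, 0.0, -0.028, 0.0, 0.047], [0.6, 0.001, -0.003, 0.001, -0.027, -0.0, 0.048], [0.6, 0.001, -0.003, 0.0, -0.028, 0.0, 0.047], [0.6, 0.001, -0.003, 0.001, -0.027, -0.0, 0.048]] [ 526.2 -170.6   14.6]
```

Call:
send_rows:
  targets:
    - [0.58,0.001,-0.003,0,-0.028,0,0.048]
    - [0.58,0.001,-0.003,0,-0.027,0,0.048]
    - [0.58,0.001,-0.003,0,-0.028,0,0.047]
    - [0.58,0.001,-0.003,0,-0.027,0,0.048]
    - [0.58,0.001,-0.003,0,-0.028,0,0.047]
    - [0.58,0.001,-0.003,0,-0.027,0,0.048]
    - [0.58,0.001,-0.003,0,-0.028,0,0.047]
    - [0.58,0.001,-0.003,0,-0.027,0,0.048]
    - [0.58,0,0,0,0,0,0]
    - [0.58,0,0,0,0,0,0]

```text
time_s: 10.8
eef_pos: [526.4, -173.5, 17.7]
ee_rot: [-0.155, 0.775, 0.577, 0.208]
force: [-0.1, 0.0, 0.5]
grip_width: 0.209
grip_force: 0.0
```

```bash
python3 - <<'E'
from h import *
P,R=now();xd=np.array([np.cos(np.radians(73.3)),np.sin(np.radians(73.3))]);yd=np.array([-xd[1],xd[0]])
e=P[:2]-[562.7,-48.7];x=R.as_matrix()[:,0];print(P.round(1),"dock",e@xd,e@yd,"yaw",np.degrees(np.arctan2(x[1],x[0])),"tilt",np.degrees(np.arcsin(x[2])))
p=ctrl.capture("wrist");save(p,"w4")
for r in ctrl.landmark_of("flux_bottle",p)[:2]:
    X=atz(p,r["point"],0);e=X[:2]-[562.7,-48.7];print(r["point"],X.round(1),e@xd,e@yd)
E
```

```text
[ 526.4 -173.5   17.7] dock -129.99786535888236 -1.119542458414684 yaw 73.30845571986882 tilt 29.995789226041616
[551.6, 324.2] [ 630.  -213.4    0. ] -138.4082662135214 -111.80319811057066
[321.0, 202.6] [ 540.9 -121.7    0. ] -76.16282527605276 -0.08442206971334146
```

View pics/w4.png

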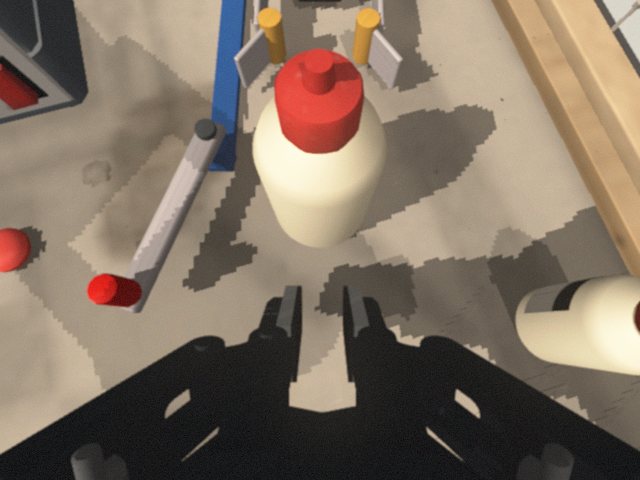

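The bottle (320) is aligned with the beads (270 and 368, middle 319) and the fingers (323). Pushing along the dock axis to just before the clip.

Call:
send_rows:
  targets:
    - [0.58,0.007,0,0.005,0,0,0]
    - [0.58,0.007,0,0.005,0,0,0]
    - [0.58,0.007,0,0.005,0,0,0]
    - [0.58,0.007,0,0.004,0,0,0]
    - [0.58,0.007,0,0.004,0,0,0]
    - [0.58,0.007,0,0.004,0,0,0]
    - [0.58,0.007,0,0.004,0,0,0]
    - [0.58,0.007,0,0.004,0,0,0]
    - [0.58,0.007,0,0.004,0,0,0]
    - [0.58,0.005,0,0.003,0,0,0]

```text
time_s: 12.15
eef_pos: [549.4, -96.3, 15.2]
ee_rot: [-0.155, 0.775, 0.577, 0.208]
force: [-0.4, -2.4, 0.1]
grip_width: 0.212
grip_force: 1.1
```

```bash
cat > f.py <<'E'
from h import *
P,R=now();xd=np.array([np.cos(np.radians(73.3)),np.sin(np.radians(73.3))]);yd=np.array([-xd[1],xd[0]])
e=P[:2]-[562.7,-48.7];s=ctrl.sense();f=s["force"][:2];print(P.round(1),"dock",(e@xd).round(1),(e@yd).round(1),"Fx,Fy",(f@xd).round(1),(f@yd).round(1),"Fz",s["force"][2].round(1),s["grip_force"],s["grip_width"])
E
python3 - <<'E'
import f
from h import *
p=ctrl.capture("wrist");save(p,"w5")
for r in ctrl.landmark_of("flux_bottle",p)[:3]:
    X=atz(p,r["point"],0);e=X[:2]-[562.7,-48.7];print(r["point"],X.round(1),e@f.xd,e@f.yd)
E
```

```text
[549.4 -96.3  15.2] dock -49.5 -0.9 Fx,Fy -2.4 -0.3 Fz 0.1 1.0528724268078804 0.2121517238165018
[321.3, 246.1] [557.1 -67.6   0. ] -19.684612656922216 -0.04347812934837943
```

View pics/w5.png

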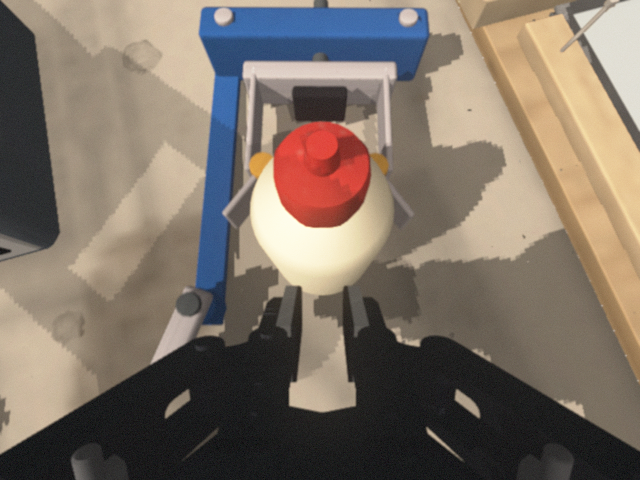

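The bottle (322) is entering between the beads (262 and 378), with the pad behind at (320,103). Now slow pushes, reading the force each time.

Call:
send_rows:
  targets:
    - [0.58,0.0017,0,0.001,0,0,0]
    - [0.58,0.0017,0,0.001,0,0,0]
    - [0.58,0.0017,0,0.001,0,0,0]
    - [0.58,0.0017,0,0.001,0,0,0]
    - [0.58,0.0017,0,0.001,0,0,0]
    - [0.58,0.0017,0,0.001,0,0,0]
    - [0.58,0.0017,0,0.001,0,0,0]
    - [0.58,0.0017,0,0.001,0,0,0]
    - [0.58,0.0017,0,0.001,0,0,0]
    - [0.58,0.0017,0,0.001,0,0,0]

```text
time_s: 13.5
eef_pos: [554.8, -79.2, 15.1]
ee_rot: [-0.154, 0.775, 0.577, 0.207]
force: [-5.0, -9.7, 3.4]
grip_width: 0.212
grip_force: 5.0
```

```bash
python3 f.py
```

```text
[554.8 -79.2  15.1] dock -31.5 -1.2 Fx,Fy -10.7 2.0 Fz 3.4 5.012919008731842 0.2119805353026218
```

Call:
send_rows:
  targets:
    - [0.58,0.0017,0,0.001,0,0,0]
    - [0.58,0.0017,0,0.001,0,0,0]
    - [0.58,0.0017,0,0.001,0,0,0]
    - [0.58,0.0017,0,0.001,0,0,0]
    - [0.58,0.0017,0,0.001,0,0,0]
    - [0.58,0,0,0,0,0,0]
    - [0.58,0,0,0,0,0,0]
    - [0.58,0,0,0,0,0,0]
    - [0.58,0,0,0,0,0,0]
    - [0.58,0,0,0,0,0,0]

```text
time_s: 14.75
eef_pos: [557.7, -69.4, 15.1]
ee_rot: [-0.154, 0.775, 0.577, 0.207]
force: [-2.7, -6.7, 2.5]
grip_width: 0.205
grip_force: 3.7
```

```bash
python3 f.py
```

```text
[557.7 -69.4  15.1] dock -21.3 -1.2 Fx,Fy -7.2 0.6 Fz 2.5 3.7171564623713493 0.20466778150319256
```

Call:
send_rows:
  targets:
    - [0.58,0.0017,0,0.001,0,0,0]
    - [0.58,0.0017,0,0.001,0,0,0]
    - [0.58,0.0017,0,0.001,0,0,0]
    - [0.58,0,0,0,0,0,0]
    - [0.58,0,0,0,0,0,0]
    - [0.58,0,0,0,0,0,0]
    - [0.58,0,0,0,0,0,0]
    - [0.58,0,0,0,0,0,0]
    - [0.58,0,0,0,0,0,0]
    - [0.58,0,0,0,0,0,0]

```text
time_s: 16.0
eef_pos: [559.4, -63.3, 15.0]
ee_rot: [-0.154, 0.775, 0.577, 0.207]
force: [-2.7, -4.8, 1.8]
grip_width: 0.21
grip_force: 2.7
```

```bash
python3 f.py
```

```text
[559.4 -63.3  15. ] dock -14.9 -1.0 Fx,Fy -5.4 1.2 Fz 1.8 2.650643214583397 0.20964939608305805
```

Call:
send_rows:
  targets:
    - [0.58,0.0009,0,0.0005,0,0,0]
    - [0.58,0.0009,0,0.0005,0,0,0]
    - [0.58,0.0009,0,0.0005,0,0,0]
    - [0.58,0,0,0,0,0,0]
    - [0.58,0,0,0,0,0,0]
    - [0.58,0,0,0,0,0,0]
    - [0.58,0,0,0,0,0,0]
    - [0.58,0,0,0,0,0,0]
    - [0.58,0,0,0,0,0,0]
    - [0.58,0,0,0,0,0,0]

```text
time_s: 17.25
eef_pos: [560.2, -60.1, 15.0]
ee_rot: [-0.155, 0.775, 0.577, 0.207]
force: [-3.4, -3.6, 1.8]
grip_width: 0.215
grip_force: 2.4
```

```bash
python3 - <<'E'
import f
from h import *
p=ctrl.capture("wrist");save(p,"w6")
E
```

```text
[560.2 -60.1  15. ] dock -11.6 -0.9 Fx,Fy -4.4 2.2 Fz 1.8 2.389954850077629 0.2153093883418294
```

View pics/w6.png

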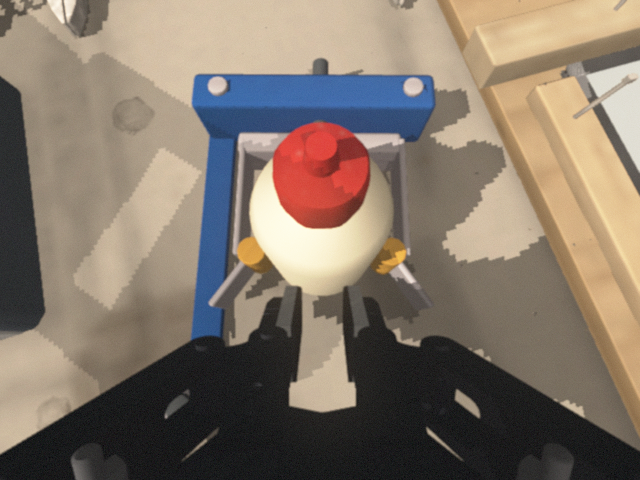

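The beads (255,253) and (388,253) are now well behind the bottle's axis, so the clip has passed its widest part. Next I'll creep on to the pad.

Call:
send_rows:
  targets:
    - [0.58,0.0009,0,0.0005,0,0,0]
    - [0.58,0.0009,0,0.0005,0,0,0]
    - [0.58,0,0,0,0,0,0]
    - [0.58,0,0,0,0,0,0]
    - [0.58,0,0,0,0,0,0]
    - [0.58,0,0,0,0,0,0]
    - [0.58,0,0,0,0,0,0]
    - [0.58,0,0,0,0,0,0]
    - [0.58,0,0,0,0,0,0]
    - [0.58,0,0,0,0,0,0]

```text
time_s: 18.55
eef_pos: [560.9, -57.9, 15.0]
ee_rot: [-0.155, 0.775, 0.577, 0.208]
force: [-2.1, -3.3, 1.9]
grip_width: 0.209
grip_force: 1.7
```

```bash
python3 f.py
```

```text
[560.9 -57.9  15. ] dock -9.4 -0.9 Fx,Fy -3.8 1.0 Fz 1.9 1.657080017030239 0.20928180679954625
```

Call:
send_rows:
  targets:
    - [0.58,0.0009,0,0.0005,0,0,0]
    - [0.58,0.0009,0,0.0005,0,0,0]
    - [0.58,0,0,0,0,0,0]
    - [0.58,0,0,0,0,0,0]
    - [0.58,0,0,0,0,0,0]
    - [0.58,0,0,0,0,0,0]
    - [0.58,0,0,0,0,0,0]
    - [0.58,0,0,0,0,0,0]
    - [0.58,0,0,0,0,0,0]
    - [0.58,0,0,0,0,0,0]

```text
time_s: 19.8
eef_pos: [561.5, -56.2, 15.1]
ee_rot: [-0.154, 0.775, 0.577, 0.207]
force: [-3.1, -4.0, 1.1]
grip_width: 0.21
grip_force: 2.6
```

```bash
python3 f.py
```

```text
[561.5 -56.2  15.1] dock -7.5 -1.0 Fx,Fy -4.7 1.8 Fz 1.1 2.5631780549883842 0.21010051193792584
```

Call:
send_rows:
  targets:
    - [0.58,0.0009,0,0.0005,0,0,0]
    - [0.58,0.0009,0,0.0005,0,0,0]
    - [0.58,0,0,0,0,0,0]
    - [0.58,0,0,0,0,0,0]
    - [0.58,0,0,0,0,0,0]
    - [0.58,0,0,0,0,0,0]
    - [0.58,0,0,0,0,0,0]
    - [0.58,0,0,0,0,0,0]
    - [0.58,0,0,0,0,0,0]
    - [0.58,0,0,0,0,0,0]

```text
time_s: 21.05
eef_pos: [562.2, -54.8, 15.1]
ee_rot: [-0.154, 0.775, 0.577, 0.207]
force: [-3.7, -7.6, 1.5]
grip_width: 0.214
grip_force: 4.1
```

```bash
python3 f.py
```

```text
[562.2 -54.8  15.1] dock -6.0 -1.2 Fx,Fy -8.4 1.4 Fz 1.5 4.1115403175354 0.21397692229663326
```

The force rose at about 2.5 N/mm (8.4 N), so the bottle is resting on the pad with a gentle press. I'll back out straight.

Call:
send_rows:
  targets:
    - [0.58,-0.0017,0,-0.001,0,0,0]
    - [0.58,-0.0052,0,-0.003,0,0,0]
    - [0.58,-0.0104,0,-0.006,0,0,0]
    - [0.58,-0.0104,0,-0.006,0,0,0]
    - [0.58,-0.0104,0,-0.006,0,0,0]
    - [0.58,-0.0104,0,-0.006,0,0,0]
    - [0.58,-0.0104,0,-0.006,0,0,0]
    - [0.58,-0.0104,0,-0.006,0,0,0]
    - [0.58,-0.0104,0,-0.006,0,0,0]
    - [0.58,-0.0104,0,-0.006,0,0,0]

```text
time_s: 22.3
eef_pos: [532.0, -154.4, 15.1]
ee_rot: [-0.155, 0.775, 0.577, 0.208]
force: [-0.3, 0.4, -0.4]
grip_width: 0.212
grip_force: 0.0
```

```bash
python3 - <<'E'
import f
from h import *
for n in("wrist","side"):
    p=ctrl.capture(n);save(p,"b_"+n)
    for q,z in(("flux_bottle",0),("keeper_knob",46),("keeper_pivot",20)):
      for r in ctrl.landmark_of(q,p)[:3]:
        X=atz(p,r["point"],z);e=X[:2]-[562.7,-48.7];print(n,q,round(r["score"],2),np.round(r["point"]),X.round(1),"dock",(e@f.xd).round(1),(e@f.yd).round(1))
a=plan([505,-170,120],goalR(73.3,30),n=4)
a=plan([449,-147,120],goalR(53,0),n=10,start=a)
E
```

```text
[ 532.  -154.4   15.1] dock -110.1 -0.9 Fx,Fy 0.3 0.4 Fz -0.4 0.0 0.21178703548192782
wrist flux_bottle 0.8 [562. 367.] [ 630.3 -212.8    0. ] dock -137.8 -111.9
wrist flux_bottle 0.69 [324.  68.] [571.2 -26.    0. ] dock 24.2 -1.7
wrist keeper_knob 0.56 [ 88. 344.] [ 449.2 -145.6   46. ] dock -125.5 80.9
wrist keeper_pivot 0.68 [204. 173.] [495.8 -80.4  20. ] dock -49.6 55.0
side flux_bottle 0.84 [394. 285.] [ 626.1 -220.5    0. ] dock -146.3 -110.1
side flux_bottle 0.63 [323. 304.] [ 461. -249.    0.] dock -221.0 39.8
side keeper_knob 0.58 [304. 265.] [ 444.9 -157.9   46. ] dock -138.4 81.4
side keeper_pivot 0.71 [321. 257.] [503.3 -80.6  20. ] dock -47.6 47.8
[[0.6, 0.008, -0.005, -0.026, -0.0, -0.0, 0.0], [0.6, 0.008, -0.005, -0.026, -0.0, -0.0, 0.0], [0.6, 0.008, -0.006, -0.025, -0.0, -0.0, 0.0], [0.6, 0.008, -0.005, -0.026, -0.001, -0.0, 0.0]] [ 505.3 -170.1  120.3]
[[0.6, 0.0, -0.006, 0.0, -0.009, -0.052, 0.035], [0.6, 0.0, -0.006, 0.0, -0.009, -0.052, 0.035], [0.6, 0.0, -0.006, 0.0, -0.009, -0.052, 0.035], [0.6, 0.0, -0.006, 0.0, -0.009, -0.052, 0.034], [0.6, -0.0, -0.006, 0.0, -0.009, -0.052, 0.035], [0.6, -0.0, -0.006, 0.0, -0.009, -0.052, 0.035], [0.6, -0.001, -0.006, 0.0, -0.01, -0.051, 0.034], [0.6, -0.001, -0.006, 0.0, -0.01, -0.052, 0.035], [0.6, -0.001, -0.006, 0.0, -0.009, -0.051, 0.034], [0.6, -0.001, -0.007, 0.001, -0.01, -0.052, 0.035]] [ 448.7 -146.8  119.8]
```

View pics/b_wrist.png

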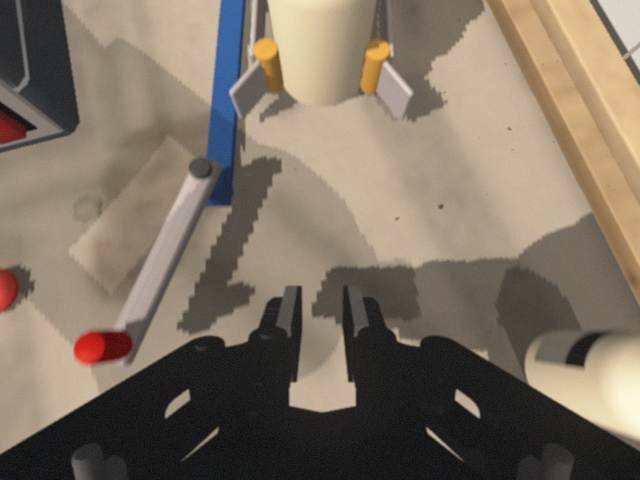

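The bottle stays seated upright in the clip (320,60), with the beads at (268,65) and (375,65). The knob is at (90,347). Moving above the knob.

Call:
send_rows:
  targets:
    - [0.3,0.008,-0.005,-0.026,0,0,0]
    - [0.3,0.008,-0.005,-0.026,0,0,0]
    - [0.3,0.008,-0.006,-0.025,0,0,0]
    - [0.3,0.008,-0.005,-0.026,0,0,0]
    - [0.3,0,0,0,0,0,0]
    - [0.3,0,-0.006,0,-0.009,-0.052,0.035]
    - [0.3,0,-0.006,0,-0.009,-0.052,0.035]
    - [0.3,0,-0.006,0,-0.009,-0.052,0.035]
    - [0.3,0,-0.006,0,-0.009,-0.052,0.034]
    - [0.3,0,-0.006,0,-0.009,-0.052,0.035]

```text
time_s: 23.95
eef_pos: [476.9, -159.1, 119.7]
ee_rot: [-0.079, 0.846, 0.517, 0.103]
force: [-0.5, 0.1, 0.1]
grip_width: 0.349
grip_force: 0.0
```

Call:
send_rows:
  targets:
    - [0.3,0,-0.006,0,-0.009,-0.052,0.035]
    - [0.3,-0.001,-0.006,0,-0.01,-0.051,0.034]
    - [0.3,-0.001,-0.006,0,-0.01,-0.052,0.035]
    - [0.3,-0.001,-0.006,0,-0.009,-0.051,0.034]
    - [0.3,-0.001,-0.007,0.001,-0.01,-0.052,0.035]
    - [0.3,0,0,0,0,0,0]
    - [0.3,0,0,0,0,0,0]
    - [0.3,0,0,0,0,0,0]
    - [0.3,0,0,0,0,0,0]
    - [0.3,0,0,0,0,0,0]

```text
time_s: 25.2
eef_pos: [448.7, -147.3, 119.8]
ee_rot: [-0.0, 0.895, 0.446, -0.0]
force: [-1.4, 1.0, 0.3]
grip_width: 0.35
grip_force: 0.0
```

```bash
python3 - <<'E'
import f
from h import *
p=ctrl.capture("wrist");save(p,"w7")
for q,z in(("keeper_knob",46),("keeper_pivot",20)):
  for r in ctrl.landmark_of(q,p)[:3]:
    X=atz(p,r["point"],z);print(q,round(r["score"],2),np.round(r["point"]),X.round(1))
print(f.R.as_matrix().round(2))
# red blob
im=cv2.cvtColor(p["img"],cv2.COLOR_RGB2HSV);m=((im[:,:,0]<8)|(im[:,:,0]>172))&(im[:,:,1]>180)&(im[:,:,2]>90)
n,l,st,c=cv2.connectedComponentsWithStats(m.astype(np.uint8))
for i in range(1,n):
    if st[i,4]>150: print(st[i],c[i].round())
E
```

```text
[ 448.7 -147.3  119.8] dock -127.2 80.9 Fx,Fy 0.6 1.6 Fz 0.3 0.0 0.34971346527538755
keeper_knob 0.85 [323. 251.] [ 449.4 -147.    46. ]
keeper_pivot 0.84 [320. 121.] [496.  -81.7  20. ]
[[ 0.6  0.8 -0. ]
 [ 0.8 -0.6 -0. ]
 [-0.  -0.  -1. ]]
[315 242  16  16 199] [322. 249.]
```

View pics/w7.png

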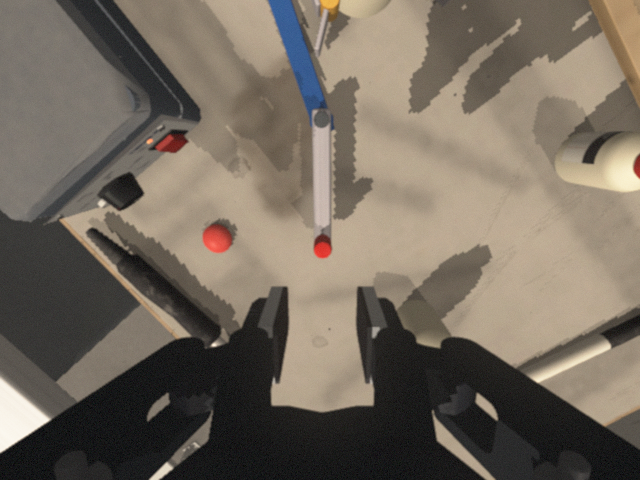

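The knob (322,249) is on the fingers' middle line (322), with the bar running up to the pivot (320,121). Descend astride it.

Call:
send_rows:
  targets:
    - [0.3,0,0,0.0145,0,0,0]
    - [0.3,0,0,0.0145,0,0,0]
    - [0.3,0,0,0.0145,0,0,0]
    - [0.3,0,0,0.0145,0,0,0]
    - [0.3,0,0,0.0145,0,0,0]
    - [0.3,0,0,0.0145,0,0,0]
    - [0.3,0,0,0,0,0,0]
    - [0.53,0,0,0,0,0,0]
    - [0.53,0,0,0,0,0,0]
    - [0.53,0,0,0,0,0,0]

```text
time_s: 26.6
eef_pos: [448.8, -147.2, 33.1]
ee_rot: [0.0, 0.895, 0.446, -0.0]
force: [-0.7, -0.4, 0.6]
grip_width: 0.236
grip_force: 0.0
```

Call:
send_rows:
  targets:
    - [0.53,0.0004,0.0077,0,0,0,-0.096]
    - [0.53,0.0004,0.0077,0,0,0,-0.096]
    - [0.53,0.0004,0.0077,0,0,0,-0.096]
    - [0.53,0.0004,0.0077,0,0,0,-0.096]
    - [0.53,0.0004,0.0077,0,0,0,-0.096]
    - [0.53,0.0004,0.0077,0,0,0,-0.096]
    - [0.53,0.0004,0.0077,0,0,0,-0.096]
    - [0.53,0.0004,0.0077,0,0,0,-0.096]
    - [0.53,0.0004,0.0077,0,0,0,-0.096]
    - [0.53,0.0004,0.0077,0,0,0,-0.096]

```text
time_s: 27.85
eef_pos: [522.1, -159.3, 32.9]
ee_rot: [0.0, 0.587, 0.81, -0.0]
force: [-0.7, -0.1, 1.0]
grip_width: 0.233
grip_force: 0.4
```

```bash
cat > k.py <<'E'
from f import *
pv=np.array([497,-82.]);x=R.as_matrix()[:2,0];r=P[:2]-pv
print("yaw",np.degrees(np.arctan2(x[1],x[0])).round(1),"radius",np.linalg.norm(r).round(1),"bar yaw",np.degrees(np.arctan2(-r[1],-r[0])).round(1),"Ftool",R.inv().apply(s["force"]).round(1))
E
python3 k.py
```

```text
[ 522.1 -159.3   32.9] dock -117.6 7.1 Fx,Fy -0.3 0.7 Fz 1.0 0.3786400705575943 0.23345969123297297
yaw 108.2 radius 81.2 bar yaw 108.0 Ftool [ 0.1 -0.7 -1. ]
```

Call:
send_rows:
  targets:
    - [0.53,0.0004,0.0077,0,0,0,-0.096]
    - [0.53,0.0004,0.0077,0,0,0,-0.096]
    - [0.53,0.0004,0.0077,0,0,0,-0.096]
    - [0.53,0.0004,0.0077,0,0,0,-0.096]
    - [0.53,0.0004,0.0077,0,0,0,-0.096]
    - [0.53,0.0004,0.0077,0,0,0,-0.096]
    - [0.53,0.0004,0.0077,0,0,0,-0.096]
    - [0.53,0.0004,0.0077,0,0,0,-0.096]
    - [0.53,0,0.004,0,0,0,-0.05]
    - [0.53,0,0,0,0,0,0]

```text
time_s: 29.1
eef_pos: [569.8, -116.6, 32.9]
ee_rot: [-0.0, 0.218, 0.976, -0.0]
force: [-0.8, 0.5, 1.2]
grip_width: 0.24
grip_force: 0.0
```

```bash
python3 k.py
```

```text
[ 569.8 -116.6   32.9] dock -63.0 -26.3 Fx,Fy 0.3 0.9 Fz 1.2 0.0 0.23995690885776874
yaw 154.8 radius 80.6 bar yaw 154.6 Ftool [ 1.   0.1 -1.2]
```

Call:
send_rows:
  targets:
    - [0.53,0,0.003,0,0,0,-0.035]
    - [0.53,0,0.003,0,0,0,-0.035]
    - [0.53,0,0.003,0,0,0,-0.035]
    - [0.53,0,0.003,0,0,0,-0.035]
    - [0.53,0,0.001,0,0,0,0]
    - [0.53,0,0.001,0,0,0,0]
    - [0.53,0,0.001,0,0,0,0]
    - [0.53,0,0,0,0,0,0]
    - [0.53,0,0,0,0,0,0]
    - [0.53,0,0,0,0,0,0]

```text
time_s: 30.35
eef_pos: [575.0, -102.7, 32.7]
ee_rot: [-0.0, 0.149, 0.989, -0.0]
force: [0.1, 0.2, 0.0]
grip_width: 0.233
grip_force: 0.0
```

```bash
python3 k.py
```

```text
[ 575.  -102.7   32.7] dock -48.2 -27.3 Fx,Fy 0.2 -0.0 Fz 0.0 0.0 0.23303405288999177
yaw 162.9 radius 80.7 bar yaw 165.1 Ftool [-0.   0.2 -0. ]
```

Call:
send_rows:
  targets:
    - [0.53,0,0.001,0,0,0,0]
    - [0.53,0,0.001,0,0,0,0]
    - [0.53,0,0.001,0,0,0,0]
    - [0.53,0,0.001,0,0,0,0]
    - [0.53,0,0,0,0,0,0]
    - [0.53,0,0,0,0,0,0]
    - [0.53,0,0,0,0,0,0]
    - [0.53,0,0,0,0,0,0]
    - [0.53,0,0,0,0,0,0]
    - [0.53,0,0,0,0,0,0]

```text
time_s: 31.6
eef_pos: [575.8, -100.7, 32.7]
ee_rot: [-0.001, 0.149, 0.989, -0.002]
force: [-5.5, -10.6, -0.6]
grip_width: 0.237
grip_force: 5.8
```

```bash
python3 k.py
```

```text
[ 575.8 -100.7   32.7] dock -46.1 -27.5 Fx,Fy -11.8 2.2 Fz -0.6 5.78898623585701 0.2373201970088584
yaw 162.9 radius 81.0 bar yaw 166.6 Ftool [  2.1 -11.8   0.6]
```

The keeper is against its stop (11.8 N, TCP where predicted). Relax to mid-gap, then lift off.

Call:
send_rows:
  targets:
    - [0.53,0,-0.003,0,0,0,0]
    - [0.53,0,-0.003,0,0,0,0]
    - [0.3,0,0,0,0,0,0]
    - [0.3,0,0,0,0,0,0]
    - [0.3,0,0,-0.01,0,0,0]
    - [0.3,0,0,-0.02,0,0,0]
    - [0.3,0,0,-0.03,0,0,0]
    - [0.3,0,0,-0.04,0,0,0]
    - [0.3,-0.02,0,-0.03,0,0,0]
    - [0.3,-0.02,0,-0.02,0,0,0]

```text
time_s: 32.85
eef_pos: [613.6, -116.5, 185.5]
ee_rot: [0.001, 0.149, 0.989, -0.0]
force: [0.2, 0.2, -0.1]
grip_width: 0.348
grip_force: 0.0
```

```bash
python3 - <<'E'
import k
from h import *
for n in("wrist","side"):
    p=ctrl.capture(n);save(p,"e_"+n)
    for q,z in(("flux_bottle",0),("keeper_knob",46),("keeper_pivot",20)):
      for r in ctrl.landmark_of(q,p)[:3]:
        X=atz(p,r["point"],z);e=X[:2]-[562.7,-48.7];print(n,q,round(r["score"],2),np.round(r["point"]),X.round(1),"dock",(e@k.xd).round(1),(e@k.yd).round(1))
a=cv2.imread("pics/e_wrist.png");b=cv2.imread("pics/e_side.png")[200:320,260:420]
cv2.imwrite("pics/e.png",np.hstack([cv2.resize(a,(400,300)),cv2.resize(b,(400,300),interpolation=2)]))
E
```

```text
[ 613.6 -116.5  185.5] dock -50.4 -68.3 Fx,Fy 0.2 -0.1 Fz -0.1 0.0 0.347670475477798
yaw 162.9 radius 121.6 bar yaw 163.5 Ftool [-0.1  0.2  0.1]
wrist flux_bottle 0.81 [406. 140.] [569.5 -25.6   0. ] dock 24.0 0.1
wrist flux_bottle 0.71 [124. 101.] [ 466.3 -250.5    0. ] dock -221.0 34.4
wrist flux_bottle 0.38 [ 65. 239.] [ 562.5 -359.9    0. ] dock -298.2 -89.3
wrist keeper_knob 0.76 [322. 176.] [ 573.6 -104.3   46. ] dock -50.1 -26.4
wrist keeper_pivot 0.85 [321.  70.] [496.6 -81.8  20. ] dock -50.7 53.8
side flux_bottle 0.84 [341. 252.] [567.6 -30.1   0. ] dock 19.3 0.7
side flux_bottle 0.64 [393. 289.] [ 618.7 -235.2    0. ] dock -162.5 -107.3
side flux_bottle 0.63 [324. 304.] [ 463.9 -249.8    0. ] dock -221.0 36.8
side keeper_knob 0.74 [355. 247.] [ 576.1 -109.7   46. ] dock -54.6 -30.4
side keeper_pivot 0.72 [319. 258.] [496.6 -84.4  20. ] dock -53.2 53.1
```

View pics/e.png

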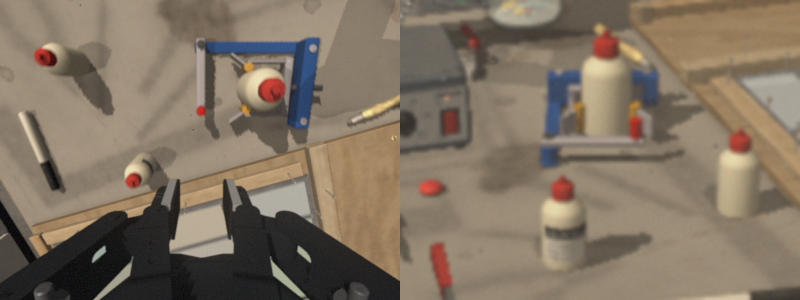

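The bottle is upright in the clip and the keeper lies across the mouth. The knob reads dock (-50,-26), which is closed, and nothing else has moved. Handing in.

```bash
python3 -c "
from rig import ctrl
print(ctrl.finish_job())"
```

```text
the job is handed in; nothing more can be done
None
```

The flux bottle is seated upright in the dock clip, pressed on the back pad with about 8 N. The keeper is closed against its stop, the other things were not moved, and I've handed the job in at about 33 s.

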